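# Put the bottles away in their graded holders

## Robot

A 6-joint arm with a two-finger parallel gripper is mounted at the origin on a cart in front of the work surface, level with it; the furniture and walls round the work are solid. World frame = base frame: x ahead of the robot, y to its left, z up, the work surface at z = 0. Lengths are in m, angles in degrees, forces in N, time in s.
With the tool pointing down it reaches from about 0.25 to 0.725 m from the base axis. Payload 9.7 kg.
Tool frame: the origin (TCP) lies where the fingers leave the gripper's body, on its centre line; the fingertips stand 73 mm ahead of it and the grasp point (between the pads) lies 54 mm ahead of it; z points along the fingers, y is the line along which they close (so a half turn about z gives the same grasp; the last joint's range is limited). The gripper opens to 85 mm and grips with 20 to 120 N. Pads are 22 mm wide; open, the fingers measure 114 mm over their backs; the gripper's body (76 mm by 85 mm) begins 54 mm behind the grasp point. The pads swing forward as they close: fully open they stand 13 mm farther back than shut.
Start: joints at [71.849, 4.979, 10.078, 95.1, 0, 90], TCP at [0.171, 0.523, 0.304] pointing down, gripper open.
Joint ranges: [-179.16, 179.16], [-48.56, 103.87], [-65.8, 70.77], [-126.05, 130.52], [-82.76, 87.17], [-180, 180]. Speed limits (degrees/s): [127.2, 127.2, 147.25, 180, 180, 180].

## Interface

Orientations are given as [roll, pitch, yaw] about the fixed x, y, z axes, in that order (R = Rz(yaw) Ry(pitch) Rx(roll)).
In Python, from workcell import sensors, imaging, bot gives the robot as it stands.
- The arm moves only by the tool apply_moves, never from a script. Its argument "rows" is a list of rows, each a list of 3 entries, a list of its own where there are three numbers: the shift along the tool's x, y, z in units of 10 cm (1.0 is 10 cm), then the turn, a rotation vector about the tool's x, y, z in units of 30 degrees (1.0 is 30 degrees), then the opening, from 0 (shut) to 1 (fully open). A call has 1 to 20 rows; each row is the pose to reach, as a shift and turn from the pose commanded when the call began, along the tool's axes at that moment; what a row does not reach only later rows make up. A row lasts 1/10 s, in which the tool goes at most 50 mm and 8.59 degrees, less where a joint would pass 70% of its speed; a pose out of reach is approached as far as the arm can. A call with a number of a shift or a turn outside -1 to 1 is refused whole. A call with a gripper value outside its range is refused whole. The fingers move at their own pace and stop on an object; "force" is the grip in N (left out, the last holds). Time passes only in rows, so rows that repeat a pose let the fingers close. It gives the time, the measured TCP pose, the force, the opening and the grip force at its end, in the units of the state.
- sensors.get_obs(): the state, without advancing time (a new reading comes with each control period).
- imaging.camera(name): name is "scene" or "top"; returns (picture, depth): 420x560x3 uint8, red, green, blue; 420x560 float32, m along the optical axis (not along the pixel's ray), 0 where there is no reading.
- imaging.get_calibration(name): a dict with "intrinsics" (3x3 intrinsics, pixels), "dist_coeffs" ([k1, k2, p1, p2, k3] as OpenCV has them; the pictures are not rectified), "world_from_camera" (4x4, takes a point from camera to world coordinates). Camera axes: x right, y down, z forward; pixel columns grow to the right and rows downward; lengths in m; the calibration is good to about 2 mm. A picture is of the moment at which its call begins. get_calibration takes no time and is no camera call.
- bot.job_done(): hands the job in; it is judged then, once.
The state is a dict: "time": time; "q": joint angles; "qd": joint speeds; "joint_efforts": joint torques, N m; "ee_pos": TCP position; "tcp_rot": TCP orientation; "wrist_force": force on the tool from outside, world axes, zero at the start; "torque": the same for the moment, N m; "opening": finger opening in m; "grasp_force": force on a finger pad.
Only numpy, scipy, OpenCV 4.12 (cv2) and the standard library are available. Lean on these libraries where they do the work, as an engineer would, in place of code of your own. Each camera call takes 0.05 s, during which the arm holds its last target. There are 200 camera calls.

## Task

Put the four bottles that stand on the open bench in front of you away: stand each one in the round wooden holder that fits it, the widest bottle in the largest holder and so on down to the narrowest bottle in the smallest holder, sitting flat on the recess floor. Keep the bottles upright all the while, and leave the glass jar and the white tub where they stand.

Things in the scene. Friction and masses are not known exactly. Their poses are not given: they have to be found in the camera images.
- wide_bottle_centre (a point): the widest bottle: white plastic body 62 mm across with a blank paper label, 105 mm tall in all, neck and black screw cap on top; straight-sided from the bench up to 66 mm. Loose, under 0.35 kg, standing upright at the start. The point lies on its axis half-way up, 52.5 mm above its underside; z along the axis, cap up
- amber_bottle_centre (a point): the second widest bottle: brown body 48 mm across, blue cap, 105 mm tall in all; straight-sided from the bench up to 65 mm. Loose, under 0.35 kg, standing upright at the start. The point lies on its axis half-way up, 52.5 mm above its underside; z along the axis, cap up
- dropper_bottle_centre (a point): the third widest bottle: white body 40 mm across with dark band, white cap, 82 mm tall in all; straight-sided from the bench up to 50 mm. Loose, under 0.35 kg, standing upright at the start. The point lies on its axis half-way up, 41 mm above its underside; z along the axis, cap up
- small_bottle_centre (a point): the narrowest bottle: white body 29 mm across, white cap, 66 mm tall in all; straight-sided from the bench up to 41 mm. Loose, under 0.35 kg, standing upright at the start. The point lies on its axis half-way up, 33 mm above its underside; z along the axis, cap up
- holder_a: round shallow beech holder like a coaster with a raised rim, the largest, for the widest bottle: 92 mm across outside (96 mm at the foot), round recess 82 mm across with a cork inlay, recess floor 5 mm and rim 12 mm above the bench. Fixed to the bench. Origin at the centre of its underside, z up
- holder_b: round shallow beech holder like a coaster with a raised rim, the second largest, for the second widest bottle: 78 mm across outside (82 mm at the foot), round recess 68 mm across with a cork inlay, recess floor 5 mm and rim 12 mm above the bench. Fixed to the bench. Origin at the centre of its underside, z up
- holder_c: round shallow beech holder like a coaster with a raised rim, the third largest, for the third widest bottle: 66 mm across outside (70 mm at the foot), round recess 56 mm across with a cork inlay, recess floor 5 mm and rim 12 mm above the bench. Fixed to the bench. Origin at the centre of its underside, z up
- holder_d: round shallow beech holder like a coaster with a raised rim, the smallest, for the narrowest bottle: 54 mm across outside (58 mm at the foot), round recess 44 mm across with a cork inlay, recess floor 5 mm and rim 12 mm above the bench. Fixed to the bench. Origin at the centre of its underside, z up
- glass_jar_centre (a point): bystander: squat glass jar with a black lid, 52 mm across and 52 mm tall, loose; the point lies at its centre, half-way up
- white_tub_centre (a point): bystander: squat white tub with a lid, 67 mm across and 58 mm tall, loose; the point lies at its centre, half-way up
Things that resemble listed ones, but are neither listed nor needed, are in the scene too. Leave any turquoise look-alike of the holder_d alone.

How it is judged:
By the outcome, as a careful person would: the job done as asked, in the order asked, and still so for the second after the job is handed in, with the robot touching nothing.
It also fails if it takes over 99 s, if anything falls off the work surface, if the arm or the gripper's body presses on something with over 40 N, if the wrist force passes 120 N, or if a joint passes its speed limit or range.

## Working session

There is one attempt and no reset: what is moved stays moved. The work goes in short steps, Python scripts to look and compute and a tool call to move; the robot and the scene stay as the last step left them, time stands still between calls to the robot, and variables do not carry over. Pictures are saved under pics/ and viewed, at most 14 in all, crops included, and the job is handed in when it is done.

Besides the shell and the picture viewer there is one more tool, called after ">>>" in YAML: its name, and indented under it one key for each argument. apply_moves: Moves the arm, as the interface text tells. Its arguments: {"type":"object","properties":{"rows":{"type":"array"},"force":{"type":"number"}},"required":["rows"]}

```bash
mkdir -p pics; ls; python3 - <<'E'
from workcell import sensors, imaging
import cv2,numpy as np
for n in ("top","scene"):
    p,d=imaging.camera(n); c=imaging.get_calibration(n)
    cv2.imwrite(f"pics/{n}0.png",p[...,::-1]); np.savez(f"{n}0.npz",p=p,d=d,**c)
    print(n,c)
o=sensors.get_obs(); print(o)
E
```

```text
pics
top {'intrinsics': array([[537.47844864,   0.        , 273.68887499],
       [  0.        , 537.47844864, 215.38573885],
       [  0.        ,   0.        ,   1.        ]]), 'dist_coeffs': array([-0.01252503,  0.        ,  0.        ,  0.        ,  0.        ]), 'world_from_camera': array([[-0.00584047, -0.99467765,  0.10287013,  0.37294393],
       [-0.99988255,  0.00435126, -0.01469506,  0.15774231],
       [ 0.01416923, -0.10294388, -0.99458624,  1.33342692],
       [ 0.        ,  0.        ,  0.        ,  1.        ]])}
scene {'intrinsics': array([[448.55558842,   0.        , 282.12777296],
       [  0.        , 448.55558842, 205.89527538],
       [  0.        ,   0.        ,   1.        ]]), 'dist_coeffs': array([-0.03826216,  0.        ,  0.        ,  0.        ,  0.        ]), 'world_from_camera': array([[ 0.83840712, -0.28171209,  0.46659597,  0.0565653 ],
       [-0.54455418, -0.46925355,  0.69517038, -0.53009558],
       [ 0.02311391, -0.83692258, -0.54683301,  0.61314368],
       [ 0.        ,  0.        ,  0.        ,  1.        ]])}
{'time': 0.1, 'q': array([7.18484872e+01, 5.00777013e+00, 1.00383096e+01, 9.51004399e+01,
       1.21976786e-03, 9.00004278e+01]), 'qd': array([-0.10884569, -0.03657781,  0.21871845,  0.0235251 ,  0.02448473,
        0.02645032]), 'joint_efforts': array([-1.58659100e-04, -5.21560264e+01,  4.65652478e+01,  1.61519361e-02,
       -1.12270649e-05, -2.39679785e-06]), 'ee_pos': array([0.17129777, 0.52250946, 0.3032495 ]), 'tcp_rot': array([-1.79930100e+02, -1.21924505e-03,  1.61848058e+02]), 'wrist_force': array([-1.17491762, -0.5469418 ,  0.05000748]), 'torque': array([ 0.04657324, -0.01916759,  0.03339602]), 'grasp_force': 0.0, 'opening': 0.08565922060044695}
```

View pics/top0.png

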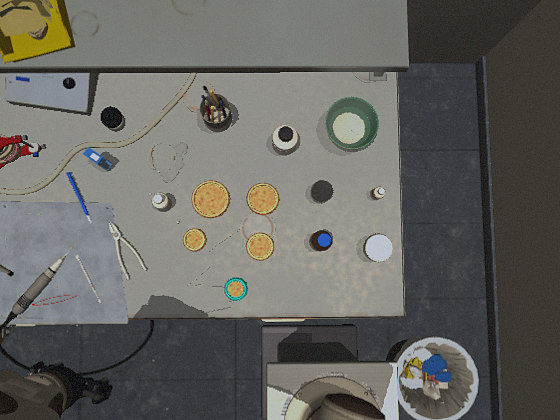

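View pics/scene0.png

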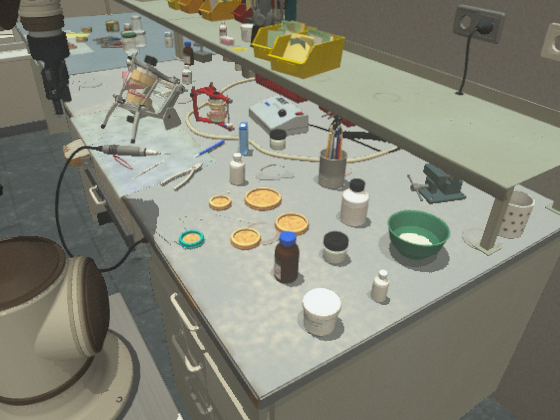

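The top view shows: the wide bottle with its black cap at (285,138), the amber bottle with its blue cap at (321,240), the dropper bottle at (160,201) and the small bottle at (379,192). Holders are A (210,198), B (263,198), C (260,246) and D (194,239).

Possible mix-ups:
- **Turquoise holder:** at (236,289), it resembles D.
- **Glass jar:** at (321,190), it resembles the wide bottle's black cap, as does the black-lidded jar at (111,117).
- **White tub:** at (378,247), it resembles the white bottles.

Next I'll measure these and check my choices in one crop.

```bash
cat > h.py <<'E'
import numpy as np,cv2
from scipy.optimize import least_squares
def cloud(p,d,intrinsics,dist_coeffs,world_from_camera):
    v,u=np.mgrid[:420,:560]; uv=np.stack([u,v],-1).reshape(-1,1,2).astype(float)
    n=cv2.undistortPoints(uv,intrinsics,dist_coeffs).reshape(420,560,2)
    P=np.dstack([n,np.ones((420,560))])*d[...,None]
    W=P@world_from_camera[:3,:3].T+world_from_camera[:3,3]
    W[d==0]=np.nan
    return W
def ontoplane(uv,z,c):
    n=cv2.undistortPoints(np.array(uv,float).reshape(-1,1,2),c['intrinsics'],c['dist_coeffs']).reshape(-1,2)
    T=c['world_from_camera']; r=np.c_[n,np.ones(len(n))]@T[:3,:3].T
    return T[:3,3]+r*((z-T[2,3])/r[:,2])[:,None]
E
python3 - <<'E'
from h import *
L={k:dict(np.load(f"{k}0.npz")) for k in("top","scene")}
W={k:cloud(**L[k]) for k in L}
t=W["top"]; s=W["scene"].reshape(-1,3); T=t.reshape(-1,3)
b=T[(T[:,0]>.2)&(T[:,0]<.6)&(abs(T[:,2])<.02)]; print("bench z",np.median(b[:,2]))
px=dict(wide=(285,135,.105,.031),amber=(321,240,.105,.024),dropper=(159,200,.082,.02),small=(379,192,.066,.0145),jar=(321,190,.052,.026),tub=(378,247,.058,.0335))
for k,(u,v,h,r) in px.items():
    c=ontoplane([(u,v)],h,L["top"])[0]
    out=[]
    for A in (T,s):
        m=A[(np.hypot(A[:,0]-c[0],A[:,1]-c[1])<r+.015)&(A[:,2]>h-.008)&(A[:,2]<h+.012)]
        bd=A[(np.hypot(A[:,0]-c[0],A[:,1]-c[1])<r+.02)&(A[:,2]>.015)&(A[:,2]<.62*h)]
        f=least_squares(lambda q:np.hypot(bd[:,0]-q[0],bd[:,1]-q[1])-r,c[:2],loss='soft_l1',f_scale=.002).x if len(bd)>5 else None
        out.append((len(m),m.mean(0).round(4) if len(m) else None,len(bd),None if f is None else f.round(4)))
    print(k,c.round(4),*out)
hp=dict(A=(210,198),B=(263,198),C=(260,246),D=(194,239),turq=(236,289))
hsv=cv2.cvtColor(L["top"]["p"],cv2.COLOR_RGB2HSV)
m=((hsv[...,0]>8)&(hsv[...,0]<28)&(hsv[...,1]>80)&(hsv[...,2]>90)).astype(np.uint8)
n,lab,st,ce=cv2.connectedComponentsWithStats(m)
for k,(u,v) in hp.items():
    i=lab[v,u]; cs,_=cv2.findContours((lab==i).astype(np.uint8),0,1); q=max(cs,key=len)
    w=ontoplane(q.reshape(-1,2),.012,L["top"])
    (cx,cy),R=cv2.minEnclosingCircle(w[:,:2].astype(np.float32))
    e=cv2.fitEllipse(q); ec=ontoplane([e[0]],.012,L["top"])[0]
    print(k,i,st[i],(round(cx,4),round(cy,4)),"D",round(2*R,4),ec.round(4),"depth z",t[v-1:v+2,u-1:u+2,2].mean().round(4))
cv2.imwrite("pics/crop0.png",cv2.resize(L["top"]["p"][100:310,140:405][...,::-1],None,fx=2.8,fy=2.8,interpolation=cv2.INTER_CUBIC))
E
```

```text
bench z -0.0007334078146474798
wide [0.6886 0.1121 0.105 ] (160, array([0.6931, 0.1121, 0.1038]), 128, array([0.6944, 0.1115])) (125, array([0.6917, 0.1107, 0.1036]), 472, array([0.6955, 0.1144]))
amber [0.4429 0.0316 0.105 ] (155, array([0.4436, 0.0256, 0.1035]), 51, array([0.4447, 0.0267])) (175, array([0.443 , 0.0246, 0.1035]), 465, array([0.446 , 0.0297]))
dropper [0.5398 0.4077 0.082 ] (70, array([0.5434, 0.412 , 0.0802]), 64, array([0.5422, 0.4126])) (43, array([0.5424, 0.4107, 0.0801]), 178, array([0.5429, 0.4152]))
small [ 0.5591 -0.113   0.066 ] (38, array([ 0.5616, -0.118 ,  0.0645]), 41, array([ 0.5627, -0.1178])) (59, array([ 0.5598, -0.117 ,  0.0637]), 159, array([ 0.5624, -0.1142]))
jar [0.5665 0.0243 0.052 ] (359, array([0.5656, 0.0232, 0.0512]), 15, array([0.567 , 0.0217])) (354, array([0.5632, 0.0216, 0.0511]), 167, array([0.5682, 0.0267]))
tub [ 0.4282 -0.1089  0.058 ] (612, array([ 0.4265, -0.11  ,  0.0567]), 10, array([ 0.4272, -0.1145])) (912, array([ 0.4245, -0.1111,  0.0567]), 259, array([ 0.4301, -0.1047]))
A 65 [ 192  180   38   38 1082] (0.5513, 0.2949) D 0.0958 [0.5515 0.2953 0.012 ] depth z 0.0027
B 67 [246 183  33  32 763] (0.5516, 0.1662) D 0.0814 [0.5517 0.1657 0.012 ] depth z 0.0049
C 82 [246 232  28  29 516] (0.434, 0.173) D 0.0695 [0.4327 0.1723 0.012 ] depth z 0.0047
D 80 [183 228  23  24 357] (0.4509, 0.3335) D 0.0573 [0.4508 0.3337 0.012 ] depth z 0.0052
turq 83 [228 281  16  16 182] (0.3307, 0.2327) D 0.0376 [0.3306 0.2328 0.012 ] depth z 0.0052
```

View pics/crop0.png

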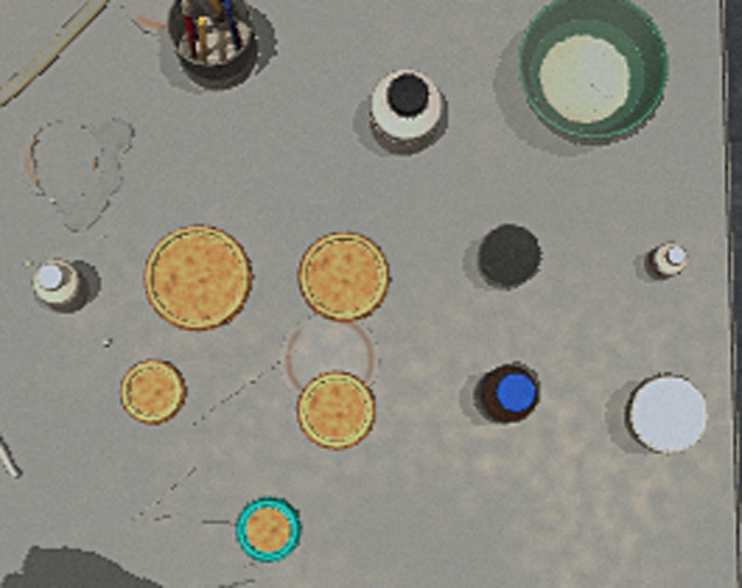

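The crop confirms the choices. The measured foot diameters are 96, 81, 70 and 57 mm, which match A, B, C and D, and the turquoise one is excluded. The wide bottle stands near the shelf, so I'll check the clearance there.

```bash
python3 - <<'E'
from h import *
for k in("top","scene"):
    T=cloud(**dict(np.load(f"{k}0.npz"))).reshape(-1,3)
    q=T[(T[:,1]>-.05)&(T[:,1]<.45)&(T[:,2]>.2)&(T[:,2]<.6)&(T[:,0]>.6)]
    print(k,len(q), np.percentile(q,[0.5,2,10,50],axis=0).round(3) if len(q) else '')
    for c,n in(((.74,.25),'cup'),((.70,-.05),'bowl')):
        q=T[(np.hypot(T[:,0]-c[0],T[:,1]-c[1])<.1)&(T[:,2]>.06)&(T[:,2]<.3)]
        q=q[np.hypot(q[:,0]-.693,q[:,1]-.112)>.045]
        print(n,np.percentile(q,[1,99],axis=0).round(3))
E
```

```text
top 0 
cup [[0.725 0.194 0.062]
 [0.837 0.313 0.191]]
bowl [[ 0.666 -0.114  0.06 ]
 [ 0.793  0.013  0.069]]
scene 13485 [[ 1.158 -0.022  0.201]
 [ 1.192 -0.003  0.205]
 [ 1.212  0.039  0.223]
 [ 1.224  0.18   0.322]]
cup [[0.725 0.193 0.061]
 [0.835 0.317 0.188]]
bowl [[ 0.664 -0.112  0.06 ]
 [ 0.793  0.017  0.067]]
```

>>> apply_moves:
  rows:
    - [[0, 0, 0], [0, 0, -0.2], 1]
    - [[0, 0, 0], [0, 0, -0.4], 1]
    - [[0, 0, 0], [0, 0, -0.605], 1]
    - [[0, 0, 0], [0, 0, -0.605], 1]

```text
time: 0.5
ee_pos: [0.1713, 0.5225, 0.3035]
tcp_rot: [-180.0, -0.0, -179.9]
wrist_force: [-0.6, 0.3, -0.6]
opening: 0.0856
grasp_force: 0.0
```

```bash
python3 -c "
from workcell import sensors
print(sensors.get_obs())"
```

```text
{'time': 0.5, 'q': array([ 7.18497202e+01,  4.99508256e+00,  1.00530242e+01,  9.51001619e+01,
       -7.18040156e-04,  7.17608973e+01]), 'qd': array([ 5.31535968e-02, -8.11518355e-02,  7.19569306e-02,  5.06727069e-02,
       -4.71068978e-03,  7.15308943e+00]), 'joint_efforts': array([ 3.97916272e-03, -5.20965815e+01,  4.65333366e+01,  1.04320538e-02,
        3.73147282e-05, -1.55749574e+00]), 'ee_pos': array([0.17130601, 0.52254952, 0.30350309]), 'tcp_rot': array([-1.79959676e+02, -1.25322918e-02, -1.79911181e+02]), 'wrist_force': array([-0.57422164,  0.28604191, -0.55926871]), 'torque': array([ 0.01901082, -0.00447368, -0.00103708]), 'grasp_force': 0.0, 'opening': 0.08558775468145653}
```

```bash
python3 - <<'E'
from h import *
for k,pts in(("top",[(200,66),(300,60),(300,30),(100,66),(350,68)]),("scene",[(300,80),(400,130),(480,180),(220,35)])):
    L=dict(np.load(f"{k}0.npz")); W=cloud(**L)
    for u,v in pts: print(k,(u,v),L['d'][v,u],W[v,u].round(3))
E
```

```text
top (200, 66) 1.1849192 [0.824 0.302 0.187]
top (300, 60) 1.1928679 [0.839 0.08  0.183]
top (300, 30) 1.1970135 [0.907 0.08  0.186]
top (100, 66) 1.1805643 [0.824 0.521 0.188]
top (350, 68) 1.1965996 [ 0.822 -0.031  0.18 ]
scene (300, 80) 1.3704938 [0.851 0.574 0.188]
scene (400, 130) 1.0723609 [0.845 0.147 0.186]
scene (480, 180) 0.8922242 [ 0.82  -0.101  0.178]
scene (220, 35) 1.7959557 [0.879 1.178 0.202]
```

>>> apply_moves:
  rows:
    - [[-0.4, -0.3, 0], [0, 0, 0], 1]
    - [[-0.8, -0.6, 0], [0, 0, 0], 1]
    - [[-1, -0.8, 0], [0, 0, 0], 1]

```text
time: 0.8
ee_pos: [0.2731, 0.441, 0.3036]
tcp_rot: [-180.0, 0.0, 179.7]
wrist_force: [0.9, -0.1, 0.0]
opening: 0.0853
grasp_force: 0.0
```

>>> apply_moves:
  rows:
    - [[-0.4, -0.3, 0], [0, 0, 0], 1]
    - [[-0.8, -0.6, 0], [0, 0, 0], 1]
    - [[-1, -0.8, 0], [0, 0, 0], 1]

```text
time: 1.1
ee_pos: [0.3734, 0.3606, 0.3036]
tcp_rot: [-180.0, 0.0, 179.7]
wrist_force: [-0.2, 0.5, -0.0]
opening: 0.0853
grasp_force: 0.0
```

>>> apply_moves:
  rows:
    - [[-0.4, -0.3, 0], [0, 0, 0], 1]
    - [[-0.8, -0.6, 0], [0, 0, 0], 1]
    - [[-1, -0.8, 0], [0, 0, 0], 1]

```text
time: 1.4
ee_pos: [0.4735, 0.2805, 0.3033]
tcp_rot: [-180.0, -0.0, 179.7]
wrist_force: [-0.3, 0.8, 1.0]
opening: 0.0854
grasp_force: 0.0
```

>>> apply_moves:
  rows:
    - [[-0.4, -0.3, 0], [0, 0, 0], 1]
    - [[-0.8, -0.6, 0], [0, 0, 0], 1]
    - [[-1, -0.8, 0], [0, 0, 0], 1]
    - [[-1, -0.8, 0], [0, 0, 0], 1]

```text
time: 1.8
ee_pos: [0.5735, 0.1999, 0.3025]
tcp_rot: [-179.9, -0.1, 179.6]
wrist_force: [0.4, 0.4, 0.4]
opening: 0.0851
grasp_force: 0.0
```

>>> apply_moves:
  rows:
    - [[-0.4, -0.4, 0], [0, 0, 0], 1]
    - [[-0.8, -0.8, 0], [0, 0, 0], 1]
    - [[-1, -0.88, 0], [0, 0, 0], 1]

```text
time: 2.1
ee_pos: [0.6722, 0.1128, 0.304]
tcp_rot: [-180.0, 0.0, 179.8]
wrist_force: [0.3, 1.3, -0.8]
opening: 0.0854
grasp_force: 0.0
```

>>> apply_moves:
  rows:
    - [[-0.195, 0, 0.2], [0, 0, 0], 1]
    - [[-0.195, 0, 0.5], [0, 0, 0], 1]
    - [[-0.195, 0, 0.8], [0, 0, 0], 1]
    - [[-0.195, 0, 0.8], [0, 0, 0], 1]
    - [[-0.195, 0, 0.8], [0, 0, 0], 1]

```text
time: 2.6
ee_pos: [0.6903, 0.1152, 0.2244]
tcp_rot: [-180.0, -0.0, 179.9]
wrist_force: [0.3, 0.8, 0.9]
opening: 0.0857
grasp_force: 0.0
```

>>> apply_moves:
  rows:
    - [[-0.02, -0.02, 0.3], [0, 0, 0], 1]
    - [[-0.02, -0.02, 0.5], [0, 0, 0], 1]
    - [[-0.02, -0.02, 0.7], [0, 0, 0], 1]
    - [[-0.02, -0.02, 0.9], [0, 0, 0], 1]
    - [[-0.02, -0.02, 0.9], [0, 0, 0], 1]
    - [[-0.02, -0.02, 0.9], [0, 0, 0], 1]

```text
time: 3.2
ee_pos: [0.6933, 0.113, 0.1362]
tcp_rot: [180.0, 0.1, 180.0]
wrist_force: [-0.1, -1.0, 0.4]
opening: 0.0853
grasp_force: 0.0
```

```bash
python3 - <<'E'
from workcell import sensors, imaging
import cv2
print(sensors.get_obs()['ee_pos'])
p,_=imaging.camera("top");cv2.imwrite("pics/w_top.png",cv2.resize(p[80:220,200:350][...,::-1],None,fx=4,fy=4))
p,_=imaging.camera("scene");cv2.imwrite("pics/w_scene.png",p[...,::-1])
E
```

```text
[0.69332526 0.11296716 0.13624309]
```

View pics/w_scene.png

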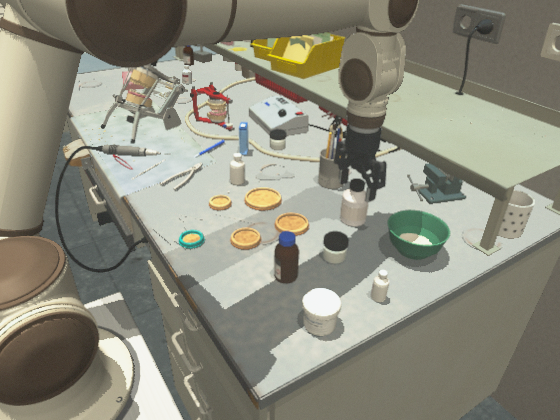

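The gripper looks slightly beyond the bottle in this view, at fingers (375,180) against cap (357,187). I'll project the expected points to check.

```bash
cat >> h.py <<'E'
def proj(X,c):
    T=np.linalg.inv(c['world_from_camera'])
    return cv2.projectPoints(np.array(X,float).reshape(-1,1,3),cv2.Rodrigues(T[:3,:3])[0],T[:3,3],c['intrinsics'],c['dist_coeffs'])[0].reshape(-1,2).round(0)
E
python3 - <<'E'
from h import *
L=dict(np.load("scene0.npz"));T=dict(np.load("top0.npz"))
X=[(.693,.112,.105),(.693,.112,.0),(.693,.061,.075),(.693,.165,.075),(.693,.113,.136)]
print(proj(X,L),proj(X,T)-[200,80], (proj(X,T)-[200,80])*4)
E
```

```text
[[358. 182.]
 [353. 219.]
 [371. 203.]
 [342. 183.]
 [359. 169.]] [[ 85.  53.]
 [ 84.  64.]
 [106.  56.]
 [ 62.  56.]
 [ 85.  50.]] [[340. 212.]
 [336. 256.]
 [424. 224.]
 [248. 224.]
 [340. 200.]]
```

View pics/w_top.png

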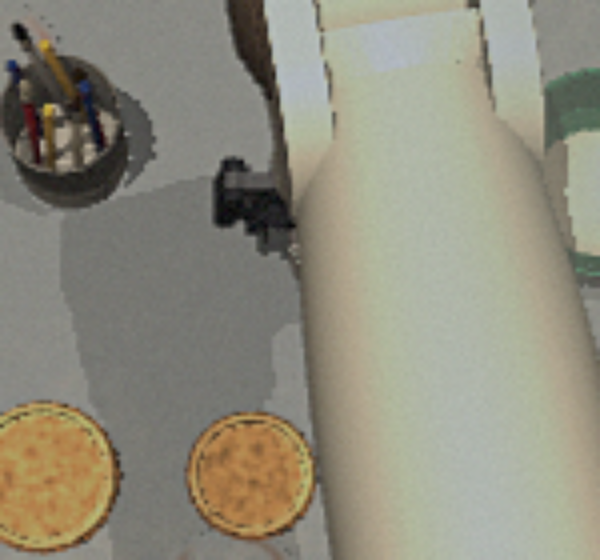

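```bash
python3 - <<'E'
from h import *
from workcell import imaging
for n in("scene","top"):
    p,d=imaging.camera(n);c=imaging.get_calibration(n);W=cloud(p,d,**c)
    m=(abs(W[...,0]-.70)<.08)&(abs(W[...,1]-.113)<.09)&(W[...,2]>.055)&(W[...,2]<.17)
    for lo,hi in((.055,.07),(.07,.08),(.08,.09),(.09,.105),(.105,.12),(.12,.14)):
        k=m&(W[...,2]>lo)&(W[...,2]<=hi)&(p.max(-1)<90)
        for s,mm in(("near",W[...,1]<.09),("far",W[...,1]>.135),("mid",(W[...,1]>=.09)&(W[...,1]<=.135))):
            q=W[k&mm]
            if len(q)>4: print(n,lo,s,len(q),np.percentile(q,[5,50,95],axis=0)[:,:2].round(3).tolist())
E
```

```text
scene 0.08 near 11 [[0.687, 0.06], [0.69, 0.061], [0.698, 0.066]]
scene 0.08 far 23 [[0.684, 0.156], [0.693, 0.158], [0.701, 0.16]]
scene 0.08 mid 13 [[0.678, 0.101], [0.681, 0.112], [0.694, 0.12]]
scene 0.09 near 34 [[0.686, 0.059], [0.69, 0.06], [0.699, 0.064]]
scene 0.09 far 39 [[0.683, 0.156], [0.691, 0.158], [0.702, 0.16]]
scene 0.09 mid 110 [[0.678, 0.098], [0.686, 0.106], [0.701, 0.122]]
scene 0.105 near 27 [[0.682, 0.059], [0.687, 0.061], [0.697, 0.068]]
scene 0.105 far 46 [[0.683, 0.156], [0.691, 0.159], [0.702, 0.169]]
scene 0.105 mid 33 [[0.68, 0.101], [0.692, 0.111], [0.702, 0.124]]
scene 0.12 near 135 [[0.679, 0.042], [0.683, 0.051], [0.702, 0.078]]
scene 0.12 far 106 [[0.68, 0.147], [0.685, 0.175], [0.702, 0.186]]
scene 0.12 mid 11 [[0.684, 0.102], [0.684, 0.112], [0.686, 0.126]]
top 0.09 far 8 [[0.682, 0.156], [0.683, 0.16], [0.687, 0.167]]
top 0.105 far 7 [[0.681, 0.156], [0.694, 0.156], [0.7, 0.162]]
top 0.12 far 72 [[0.68, 0.153], [0.686, 0.163], [0.7, 0.186]]
```

The depth data puts the fingers centred on (0.692, 0.112), straddling the bottle. I'll descend and grip.

>>> apply_moves:
  rows:
    - [[0, 0, 0.15], [0, 0, 0], 1]
    - [[0, 0, 0.28], [0, 0, 0], 1]
    - [[0, 0, 0.28], [0, 0, 0], 1]
    - [[0, 0, 0.28], [0, 0, 0], 1]

```text
time: 3.8
ee_pos: [0.6927, 0.1126, 0.1051]
tcp_rot: [-180.0, -0.0, 180.0]
wrist_force: [0.8, 0.4, 1.7]
opening: 0.0855
grasp_force: 0.0
```

>>> apply_moves:
  rows:
    - [[0, 0, 0], [0, 0, 0], 0.6]
    - [[0, 0, 0], [0, 0, 0], 0.5]
    - [[0, 0, 0], [0, 0, 0], 0.5]
    - [[0, 0, 0], [0, 0, 0], 0.5]
    - [[0, 0, 0], [0, 0, 0], 0.5]
    - [[0, 0, 0], [0, 0, 0], 0.5]
    - [[0, 0, 0], [0, 0, 0], 0.5]
    - [[0, 0, 0], [0, 0, 0], 0.5]
  force: 40

```text
time: 4.6
ee_pos: [0.6927, 0.1127, 0.1055]
tcp_rot: [180.0, -0.0, -180.0]
wrist_force: [0.6, -0.7, -2.0]
opening: 0.0593
grasp_force: 44.4
```

>>> apply_moves:
  rows:
    - [[0, 0, -0.1], [0, 0, 0], 0.5]
    - [[0, 0, -0.3], [0, 0, 0], 0.5]
    - [[0, 0, -0.6], [0, 0, 0], 0.5]
    - [[0, 0, -0.9], [0, 0, 0], 0.5]
    - [[0, 0, -1], [0, 0, 0], 0.5]
    - [[0, 0, -1], [0, 0, 0], 0.5]

```text
time: 5.2
ee_pos: [0.6935, 0.1128, 0.208]
tcp_rot: [180.0, 0.2, -180.0]
wrist_force: [0.2, -0.4, -3.5]
opening: 0.0598
grasp_force: 44.3
```

>>> apply_moves:
  rows:
    - [[0.2, 0, 0], [0, 0, 0], 0.5]
    - [[0.45, 0.2, 0], [0, 0, 0], 0.5]
    - [[0.7, 0.45, 0], [0, 0, 0], 0.5]
    - [[0.9, 0.7, 0], [0, 0, 0], 0.5]
    - [[1, 0.9, 0], [0, 0, 0], 0.5]
    - [[1, 0.9, 0], [0, 0, 0], 0.5]

```text
time: 5.8
ee_pos: [0.591, 0.2047, 0.2041]
tcp_rot: [-180.0, -0.1, -179.8]
wrist_force: [0.7, 0.3, -3.1]
opening: 0.0594
grasp_force: 44.3
```

>>> apply_moves:
  rows:
    - [[0.2, 0.25, 0], [0, 0, 0], 0.5]
    - [[0.41, 0.5, 0], [0, 0, 0], 0.5]
    - [[0.41, 0.75, 0], [0, 0, 0], 0.5]
    - [[0.41, 0.92, 0], [0, 0, 0], 0.5]
    - [[0.41, 0.92, 0], [0, 0, 0], 0.5]
    - [[0.41, 0.92, 0], [0, 0, 0], 0.5]

```text
time: 6.4
ee_pos: [0.5521, 0.2942, 0.2048]
tcp_rot: [-179.9, -0.1, -180.0]
wrist_force: [0.2, -0.4, -2.6]
opening: 0.06
grasp_force: 44.4
```

>>> apply_moves:
  rows:
    - [[0, 0, 0.25], [0, 0, 0], 0.5]
    - [[0, 0, 0.5], [0, 0, 0], 0.5]
    - [[0, 0, 0.75], [0, 0, 0], 0.5]
    - [[0, 0, 0.85], [0, 0, 0], 0.5]
    - [[0, 0, 0.9], [0, 0, 0], 0.5]
    - [[0, 0, 0.94], [0, 0, 0], 0.5]
    - [[0, 0, 0.94], [0, 0, 0], 0.5]
    - [[0, 0, 0.94], [0, 0, 0], 0.5]

```text
time: 7.2
ee_pos: [0.5522, 0.2948, 0.1129]
tcp_rot: [180.0, 0.1, 180.0]
wrist_force: [0.7, 0.1, -2.3]
opening: 0.0598
grasp_force: 44.3
```

>>> apply_moves:
  rows:
    - [[0, 0, 0], [0, 0, 0], 0.75]
    - [[0, 0, 0], [0, 0, 0], 0.85]
    - [[0, 0, 0], [0, 0, 0], 1]
    - [[0, 0, 0], [0, 0, 0], 1]
    - [[0, 0, 0], [0, 0, 0], 1]
    - [[0, 0, 0], [0, 0, 0], 1]
    - [[0, 0, -0.3], [0, 0, 0], 1]
    - [[0, 0, -0.6], [0, 0, 0], 1]
    - [[0, 0, -0.94], [0, 0, 0], 1]
    - [[0, 0, -0.94], [0, 0, 0], 1]

```text
time: 8.2
ee_pos: [0.5531, 0.2953, 0.2113]
tcp_rot: [179.8, 0.4, 180.0]
wrist_force: [0.1, -0.4, 1.1]
opening: 0.0854
grasp_force: 0.0
```

>>> apply_moves:
  rows:
    - [[0.2, -0.45, 0], [0, 0, 0], 1]
    - [[0.36, -0.9, 0], [0, 0, 0], 1]
    - [[0.36, -0.9, 0], [0, 0, 0], 1]

```text
time: 8.5
ee_pos: [0.5141, 0.201, 0.2055]
tcp_rot: [-179.9, -0.1, 179.8]
wrist_force: [0.8, 0.7, 0.9]
opening: 0.0852
grasp_force: 0.0
```

>>> apply_moves:
  rows:
    - [[0.2, -0.45, 0], [0, 0, 0], 1]
    - [[0.36, -0.9, 0], [0, 0, 0], 1]
    - [[0.36, -0.9, 0], [0, 0, 0], 1]

```text
time: 8.8
ee_pos: [0.4784, 0.1114, 0.2059]
tcp_rot: [-179.9, -0.0, 179.8]
wrist_force: [1.4, 0.6, -0.7]
opening: 0.0852
grasp_force: 0.0
```

>>> apply_moves:
  rows:
    - [[0.2, -0.45, 0], [0, 0, 0], 1]
    - [[0.36, -0.88, 0], [0, 0, 0], 1]
    - [[0.36, -0.88, 0], [0, 0, 0], 1]
    - [[0.36, -0.88, 0], [0, 0, 0], 1]
    - [[0.36, -0.88, 0], [0, 0, 0], 1]

```text
time: 9.3
ee_pos: [0.4443, 0.0274, 0.2058]
tcp_rot: [180.0, 0.0, -180.0]
wrist_force: [-0.3, -0.0, -0.3]
opening: 0.0851
grasp_force: 0.0
```

```bash
python3 - <<'E'
from workcell import sensors, imaging
import cv2,numpy as np
p,d=imaging.camera("top");p2,d2=imaging.camera("scene")
o=np.full((420,560,3),0,np.uint8);
cv2.imwrite("pics/a.png",cv2.resize(np.hstack([p[120:260,140:340],p2[140:280,200:400]])[...,::-1],None,fx=2,fy=2))
print(sensors.get_obs()['ee_pos'],sensors.get_obs()['tcp_rot'])
E
```

```text
[0.44426901 0.02762134 0.20572062] [ 1.79991969e+02 -8.03349878e-03 -1.79917828e+02]
```

View pics/a.png

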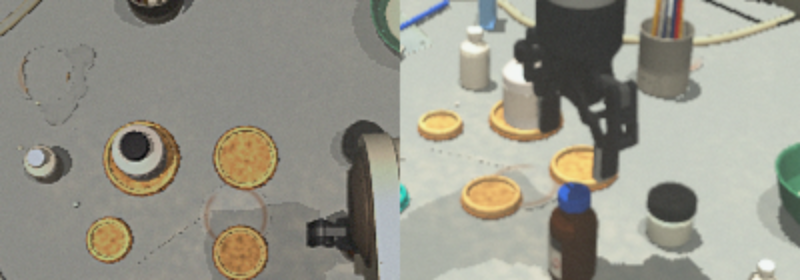

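The wide bottle stands upright in holder A, at crop (135,155). The gripper is above the amber bottle, so I'll grasp it.

>>> apply_moves:
  rows:
    - [[0, 0, 0.3], [0, 0, 0], 1]
    - [[0, 0, 0.6], [0, 0, 0], 1]
    - [[0, 0, 0.8], [0, 0, 0], 1]
    - [[0, 0, 0.98], [0, 0, 0], 1]
    - [[0, 0, 0.98], [0, 0, 0], 1]
    - [[0, 0, 0.98], [0, 0, 0], 1]

```text
time: 10.0
ee_pos: [0.4439, 0.0273, 0.1078]
tcp_rot: [-180.0, -0.0, -179.9]
wrist_force: [-0.3, 0.2, 0.9]
opening: 0.0856
grasp_force: 0.0
```

>>> apply_moves:
  rows:
    - [[0, 0, 0], [0, 0, 0], 0.6]
    - [[0, 0, 0], [0, 0, 0], 0.4]
    - [[0, 0, 0], [0, 0, 0], 0.35]
    - [[0, 0, 0], [0, 0, 0], 0.35]
    - [[0, 0, 0], [0, 0, 0], 0.35]
    - [[0, 0, 0], [0, 0, 0], 0.35]
    - [[0, 0, 0], [0, 0, 0], 0.35]
    - [[0, 0, 0], [0, 0, 0], 0.35]

```text
time: 10.8
ee_pos: [0.4442, 0.0267, 0.1087]
tcp_rot: [180.0, 0.1, 180.0]
wrist_force: [-2.1, 0.2, 5.0]
opening: 0.0454
grasp_force: 41.3
```

>>> apply_moves:
  rows:
    - [[0, 0, -0.1], [0, 0, 0], 0.35]
    - [[0, 0, -0.3], [0, 0, 0], 0.35]
    - [[0, 0, -0.6], [0, 0, 0], 0.35]
    - [[0, 0, -0.9], [0, 0, 0], 0.35]
    - [[0, 0, -0.98], [0, 0, 0], 0.35]
    - [[0, 0, -0.98], [0, 0, 0], 0.35]

```text
time: 11.4
ee_pos: [0.4443, 0.0266, 0.207]
tcp_rot: [180.0, 0.1, 180.0]
wrist_force: [-1.2, 0.0, -1.7]
opening: 0.0454
grasp_force: 41.2
```

>>> apply_moves:
  rows:
    - [[-0.15, 0.2, 0], [0, 0, 0], 0.35]
    - [[-0.35, 0.45, 0], [0, 0, 0], 0.35]
    - [[-0.54, 0.7, 0], [0, 0, 0], 0.35]
    - [[-0.54, 0.7, 0], [0, 0, 0], 0.35]

```text
time: 11.8
ee_pos: [0.4987, 0.0986, 0.2035]
tcp_rot: [180.0, -0.1, -179.9]
wrist_force: [-1.4, -1.2, -0.8]
opening: 0.0455
grasp_force: 41.4
```

>>> apply_moves:
  rows:
    - [[-0.2, 0.25, 0], [0, 0, 0], 0.35]
    - [[-0.4, 0.5, 0], [0, 0, 0], 0.35]
    - [[-0.54, 0.69, 0], [0, 0, 0], 0.35]
    - [[-0.54, 0.69, 0], [0, 0, 0], 0.35]
    - [[-0.54, 0.69, 0], [0, 0, 0], 0.35]
    - [[-0.54, 0.69, 0], [0, 0, 0], 0.35]

```text
time: 12.4
ee_pos: [0.5511, 0.1648, 0.2052]
tcp_rot: [-180.0, -0.1, 180.0]
wrist_force: [-0.0, -0.1, -2.2]
opening: 0.0456
grasp_force: 41.5
```

>>> apply_moves:
  rows:
    - [[0, 0, 0.25], [0, 0, 0], 0.35]
    - [[0, 0, 0.5], [0, 0, 0], 0.35]
    - [[0, 0, 0.75], [0, 0, 0], 0.35]
    - [[0, 0, 0.85], [0, 0, 0], 0.35]
    - [[0, 0, 0.9], [0, 0, 0], 0.35]
    - [[0, 0, 0.92], [0, 0, 0], 0.35]
    - [[0, 0, 0.92], [0, 0, 0], 0.35]
    - [[0, 0, 0.92], [0, 0, 0], 0.35]

```text
time: 13.2
ee_pos: [0.5523, 0.1657, 0.115]
tcp_rot: [180.0, 0.1, 180.0]
wrist_force: [0.7, -0.3, -2.3]
opening: 0.0456
grasp_force: 41.5
```

>>> apply_moves:
  rows:
    - [[0, 0, 0.01], [0, 0, 0], 0.6]
    - [[0, 0, 0.01], [0, 0, 0], 0.75]
    - [[0, 0, 0], [0, 0, 0], 0.9]
    - [[0, 0, 0], [0, 0, 0], 1]
    - [[0, 0, 0], [0, 0, 0], 1]
    - [[0, 0, 0], [0, 0, 0], 1]
    - [[0, 0, -0.3], [0, 0, 0], 1]
    - [[0, 0, -0.6], [0, 0, 0], 1]
    - [[0, 0, -0.92], [0, 0, 0], 1]
    - [[0, 0, -0.92], [0, 0, 0], 1]

```text
time: 14.2
ee_pos: [0.5532, 0.166, 0.2107]
tcp_rot: [179.9, 0.4, 180.0]
wrist_force: [-0.6, 0.1, 0.2]
opening: 0.0855
grasp_force: 0.0
```

>>> apply_moves:
  rows:
    - [[0, 0.4, -0.1], [0, 0, 0], 1]
    - [[0, 0.8, -0.1], [0, 0, 0], 1]
    - [[0, 0.8, -0.1], [0, 0, 0], 1]

```text
time: 14.5
ee_pos: [0.5515, 0.2491, 0.2151]
tcp_rot: [179.9, -0.0, -179.8]
wrist_force: [-1.3, 0.2, -0.2]
opening: 0.0852
grasp_force: 0.0
```

>>> apply_moves:
  rows:
    - [[0, 0.4, 0], [0, 0, 0], 1]
    - [[0, 0.8, 0], [0, 0, 0], 1]
    - [[0, 0.8, 0], [0, 0, 0], 1]

```text
time: 14.8
ee_pos: [0.5512, 0.3289, 0.2144]
tcp_rot: [180.0, -0.1, -179.8]
wrist_force: [-0.5, -0.4, -0.7]
opening: 0.0855
grasp_force: 0.0
```

>>> apply_moves:
  rows:
    - [[0, 0.4, 0], [0, 0, 0], 1]
    - [[0.09, 0.86, 0], [0, 0, 0], 1]
    - [[0.09, 0.86, 0], [0, 0, 0], 1]
    - [[0.09, 0.86, 0.1], [0, 0, 0], 1]
    - [[0.09, 0.86, 0.1], [0, 0, 0], 1]

```text
time: 15.3
ee_pos: [0.5427, 0.4103, 0.2037]
tcp_rot: [-179.9, -0.1, 180.0]
wrist_force: [-0.5, -0.3, -0.3]
opening: 0.0856
grasp_force: 0.0
```

```bash
python3 - <<'E'
from workcell import sensors, imaging
import cv2,numpy as np
p,d=imaging.camera("top");p2,d2=imaging.camera("scene")
cv2.imwrite("pics/b.png",cv2.resize(np.hstack([p[120:260,140:340],p2[100:240,200:400]])[...,::-1],None,fx=2,fy=2))
print(sensors.get_obs()['ee_pos'],sensors.get_obs()['tcp_rot'])
E
```

```text
[0.54305311 0.41016769 0.20526856] [-1.79948194e+02 -5.07357596e-02  1.79917173e+02]
```

View pics/b.png

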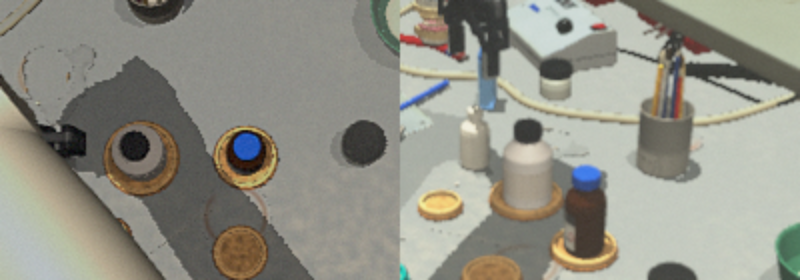

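The amber bottle stands in B at crop (245,150), and the wide bottle is still in A. Dropper bottle next.

>>> apply_moves:
  rows:
    - [[0, 0.02, 0.3], [0, 0, 0], 1]
    - [[0, 0.02, 0.6], [0, 0, 0], 1]
    - [[0, 0.02, 0.9], [0, 0, 0], 1]
    - [[0, 0.02, 0.9], [0, 0, 0], 1]

```text
time: 15.8
ee_pos: [0.5417, 0.4114, 0.1116]
tcp_rot: [-179.8, -0.3, 179.9]
wrist_force: [-0.7, 0.0, -0.2]
opening: 0.0856
grasp_force: 0.0
```

>>> apply_moves:
  rows:
    - [[0, 0, 0.15], [0, 0, 0], 1]
    - [[0, 0, 0.26], [0, 0, 0], 1]
    - [[0, 0, 0.26], [0, 0, 0], 1]
    - [[0, 0, 0.26], [0, 0, 0], 1]

```text
time: 16.2
ee_pos: [0.543, 0.4137, 0.0905]
tcp_rot: [180.0, 0.0, 180.0]
wrist_force: [-0.7, 0.7, 0.1]
opening: 0.0856
grasp_force: 0.0
```

>>> apply_moves:
  rows:
    - [[0, 0, 0], [0, 0, 0], 0.6]
    - [[0, 0, 0], [0, 0, 0], 0.45]
    - [[0, 0, 0], [0, 0, 0], 0.35]
    - [[0, 0, 0], [0, 0, 0], 0.25]
    - [[0, 0, 0], [0, 0, 0], 0.25]
    - [[0, 0, 0], [0, 0, 0], 0.25]
    - [[0, 0, 0], [0, 0, 0], 0.25]
    - [[0, 0, 0], [0, 0, 0], 0.25]
    - [[0, 0, 0], [0, 0, 0], 0.25]

```text
time: 17.1
ee_pos: [0.543, 0.4139, 0.0905]
tcp_rot: [180.0, 0.0, -180.0]
wrist_force: [-1.0, 0.5, 5.7]
opening: 0.0375
grasp_force: 40.3
```

>>> apply_moves:
  rows:
    - [[0, 0, -0.1], [0, 0, 0], 0.25]
    - [[0, 0, -0.3], [0, 0, 0], 0.25]
    - [[0, 0, -0.6], [0, 0, 0], 0.25]
    - [[0, 0, -0.9], [0, 0, 0], 0.25]
    - [[0, 0, -1], [0, 0, 0], 0.25]
    - [[0, 0, -1], [0, 0, 0], 0.25]
    - [[0, 0, -1], [0, 0, 0], 0.25]

```text
time: 17.8
ee_pos: [0.5426, 0.4134, 0.1885]
tcp_rot: [-179.9, -0.1, 180.0]
wrist_force: [-0.1, -0.3, -1.1]
opening: 0.0376
grasp_force: 40.2
```

>>> apply_moves:
  rows:
    - [[0.2, 0, -0.2], [0, 0, 0], 0.25]
    - [[0.45, 0, -0.4], [0, 0, 0], 0.25]
    - [[0.7, -0.1, -0.4], [0, 0, 0], 0.25]
    - [[0.95, -0.3, -0.4], [0, 0, 0], 0.25]
    - [[1, -0.55, -0.4], [0, 0, 0], 0.25]
    - [[1, -0.75, -0.4], [0, 0, 0], 0.25]

```text
time: 18.4
ee_pos: [0.4413, 0.3375, 0.2281]
tcp_rot: [-179.9, -0.1, -179.9]
wrist_force: [0.6, 0.4, -1.0]
opening: 0.0373
grasp_force: 40.2
```

>>> apply_moves:
  rows:
    - [[0.1, -0.3, 0], [0, 0, 0], 0.25]
    - [[0.1, -0.6, 0], [0, 0, 0], 0.25]
    - [[0.1, -0.9, 0], [0, 0, 0], 0.25]
    - [[0.1, -0.9, 0], [0, 0, 0], 0.25]

```text
time: 18.8
ee_pos: [0.4322, 0.2459, 0.2284]
tcp_rot: [-179.9, -0.1, 179.9]
wrist_force: [0.6, 0.9, -0.3]
opening: 0.0374
grasp_force: 40.4
```

>>> apply_moves:
  rows:
    - [[0, -0.3, 0], [0, 0, 0], 0.25]
    - [[0, -0.6, 0], [0, 0, 0], 0.25]
    - [[0, -0.76, 0], [0, 0, 0], 0.25]
    - [[0, -0.76, 0.2], [0, 0, 0], 0.25]
    - [[0, -0.76, 0.4], [0, 0, 0], 0.25]
    - [[0, -0.76, 0.4], [0, 0, 0], 0.25]
    - [[0, -0.76, 0.4], [0, 0, 0], 0.25]

```text
time: 19.5
ee_pos: [0.4325, 0.1728, 0.1892]
tcp_rot: [-180.0, -0.1, -180.0]
wrist_force: [0.0, -0.1, -0.1]
opening: 0.0374
grasp_force: 40.4
```

>>> apply_moves:
  rows:
    - [[0, 0, 0.25], [0, 0, 0], 0.25]
    - [[0, 0, 0.5], [0, 0, 0], 0.25]
    - [[0, 0, 0.75], [0, 0, 0], 0.25]
    - [[0, 0, 0.85], [0, 0, 0], 0.25]
    - [[0, 0, 0.9], [0, 0, 0], 0.25]
    - [[0, 0, 0.95], [0, 0, 0], 0.25]
    - [[0, 0, 0.95], [0, 0, 0], 0.25]
    - [[0, 0, 0.95], [0, 0, 0], 0.25]

```text
time: 20.3
ee_pos: [0.4332, 0.1728, 0.0957]
tcp_rot: [180.0, 0.1, 180.0]
wrist_force: [0.3, -0.9, -1.5]
opening: 0.0374
grasp_force: 40.5
```

>>> apply_moves:
  rows:
    - [[0, 0, 0], [0, 0, 0], 0.5]
    - [[0, 0, 0], [0, 0, 0], 0.65]
    - [[0, 0, 0], [0, 0, 0], 0.8]
    - [[0, 0, 0], [0, 0, 0], 1]
    - [[0, 0, 0], [0, 0, 0], 1]
    - [[0, 0, 0], [0, 0, 0], 1]
    - [[0, 0, 0], [0, 0, 0], 1]
    - [[0, 0, -0.3], [0, 0, 0], 1]
    - [[0, 0, -0.6], [0, 0, 0], 1]
    - [[0, 0, -0.95], [0, 0, 0], 1]
    - [[0, 0, -0.95], [0, 0, 0], 1]

```text
time: 21.4
ee_pos: [0.4343, 0.1732, 0.1945]
tcp_rot: [179.9, 0.4, 180.0]
wrist_force: [-0.2, -0.4, 0.9]
opening: 0.0855
grasp_force: 0.0
```

>>> apply_moves:
  rows:
    - [[0, -0.4, 0], [0, 0, 0], 1]
    - [[0, -0.8, 0], [0, 0, 0], 1]
    - [[-0.1, -1, 0], [0, 0, 0], 1]

```text
time: 21.7
ee_pos: [0.442, 0.0707, 0.1895]
tcp_rot: [-180.0, -0.0, 180.0]
wrist_force: [0.9, 0.4, -0.5]
opening: 0.0854
grasp_force: 0.0
```

>>> apply_moves:
  rows:
    - [[-0.3, -0.4, 0], [0, 0, 0], 1]
    - [[-0.6, -0.8, 0], [0, 0, 0], 1]
    - [[-0.8, -1, 0], [0, 0, 0], 1]

```text
time: 22.0
ee_pos: [0.524, -0.0302, 0.1892]
tcp_rot: [-180.0, 0.0, 179.9]
wrist_force: [-0.6, 1.1, 0.2]
opening: 0.0851
grasp_force: 0.0
```

>>> apply_moves:
  rows:
    - [[-0.2, -0.4, 0], [0, 0, 0], 1]
    - [[-0.39, -0.8, 0], [0, 0, 0], 1]
    - [[-0.39, -0.9, 0], [0, 0, 0], 1]
    - [[-0.39, -0.9, 0], [0, 0, 0], 1]
    - [[-0.39, -0.9, 0], [0, 0, 0], 1]

```text
time: 22.5
ee_pos: [0.5613, -0.1168, 0.1894]
tcp_rot: [180.0, -0.1, 180.0]
wrist_force: [-0.0, 0.3, 0.5]
opening: 0.0858
grasp_force: 0.0
```

```bash
python3 - <<'E'
from workcell import sensors, imaging
import cv2,numpy as np
p,d=imaging.camera("top");p2,d2=imaging.camera("scene")
cv2.imwrite("pics/c.png",cv2.resize(np.hstack([p[120:260,140:340],p2[160:300,180:400]])[...,::-1],None,fx=1.9,fy=1.9))
print(sensors.get_obs()['ee_pos'],sensors.get_obs()['tcp_rot'])
E
```

```text
[ 0.56146703 -0.11618061  0.18995912] [ 1.79988935e+02 -3.55488445e-03 -1.79930914e+02]
```

View pics/c.png

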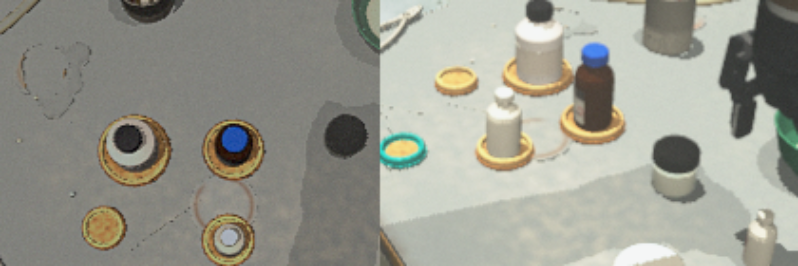

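The dropper bottle stands in C at crop (228,238). Small bottle next.

>>> apply_moves:
  rows:
    - [[0, 0, 0.3], [0, 0, 0], 1]
    - [[0, 0, 0.6], [0, 0, 0], 1]
    - [[0, 0, 0.8], [0, 0, 0], 1]
    - [[0, 0, 0.95], [0, 0, 0], 1]
    - [[0, 0, 0.99], [0, 0, 0], 1]

```text
time: 23.1
ee_pos: [0.5611, -0.1164, 0.0895]
tcp_rot: [180.0, -0.1, -179.9]
wrist_force: [0.3, 0.4, 0.0]
opening: 0.0853
grasp_force: 0.0
```

>>> apply_moves:
  rows:
    - [[0, 0, 0.05], [0, 0, 0], 1]
    - [[0, 0, 0.05], [0, 0, 0], 0.6]
    - [[0, 0, 0.05], [0, 0, 0], 0.45]
    - [[0, 0, 0.05], [0, 0, 0], 0.35]
    - [[0, 0, 0.05], [0, 0, 0], 0.25]
    - [[0, 0, 0.05], [0, 0, 0], 0.15]
    - [[0, 0, 0.05], [0, 0, 0], 0.15]
    - [[0, 0, 0.05], [0, 0, 0], 0.15]
    - [[0, 0, 0.05], [0, 0, 0], 0.15]
    - [[0, 0, 0.05], [0, 0, 0], 0.15]
    - [[0, 0, 0.05], [0, 0, 0], 0.15]

```text
time: 24.2
ee_pos: [0.5621, -0.1173, 0.0866]
tcp_rot: [180.0, 0.1, -180.0]
wrist_force: [-1.6, 1.4, 6.6]
opening: 0.0274
grasp_force: 39.6
```

>>> apply_moves:
  rows:
    - [[0, 0, -0.1], [0, 0, 0], 0.15]
    - [[0, 0, -0.3], [0, 0, 0], 0.15]
    - [[0, 0, -0.6], [0, 0, 0], 0.15]
    - [[0, 0, -0.9], [0, 0, 0], 0.15]
    - [[0, 0, -1], [0, 0, 0], 0.15]
    - [[0, 0, -1], [0, 0, 0], 0.15]
    - [[0, 0, -1], [0, 0, 0], 0.15]

```text
time: 24.9
ee_pos: [0.5615, -0.1174, 0.1848]
tcp_rot: [180.0, -0.1, 180.0]
wrist_force: [1.1, -0.0, -0.3]
opening: 0.0274
grasp_force: 39.4
```

>>> apply_moves:
  rows:
    - [[0, 0, -0.3], [0, 0, 0], 0.15]
    - [[0, 0, -0.6], [0, 0, 0], 0.15]
    - [[0.1, 0.3, -0.9], [0, 0, 0], 0.15]
    - [[0.2, 0.6, -0.9], [0, 0, 0], 0.15]
    - [[0.22, 0.9, -0.9], [0, 0, 0], 0.15]

```text
time: 25.4
ee_pos: [0.5391, -0.0267, 0.2753]
tcp_rot: [-180.0, -0.0, 179.9]
wrist_force: [0.4, 0.2, 0.5]
opening: 0.0272
grasp_force: 39.5
```

>>> apply_moves:
  rows:
    - [[0.1, 0.35, 0], [0, 0, 0], 0.15]
    - [[0.2, 0.7, 0], [0, 0, 0], 0.15]
    - [[0.22, 0.9, 0], [0, 0, 0], 0.15]

```text
time: 25.7
ee_pos: [0.5166, 0.0645, 0.2742]
tcp_rot: [-180.0, -0.2, -179.9]
wrist_force: [0.6, -0.0, 0.3]
opening: 0.027
grasp_force: 39.5
```

>>> apply_moves:
  rows:
    - [[0.1, 0.35, 0], [0, 0, 0], 0.15]
    - [[0.2, 0.7, 0], [0, 0, 0], 0.15]
    - [[0.22, 0.9, 0], [0, 0, 0], 0.15]

```text
time: 26.0
ee_pos: [0.4946, 0.1545, 0.2741]
tcp_rot: [-180.0, -0.2, -179.9]
wrist_force: [-0.5, 0.3, -0.8]
opening: 0.0274
grasp_force: 39.5
```

>>> apply_moves:
  rows:
    - [[0.1, 0.35, 0], [0, 0, 0], 0.15]
    - [[0.2, 0.7, 0], [0, 0, 0], 0.15]
    - [[0.22, 0.9, 0], [0, 0, 0], 0.15]

```text
time: 26.3
ee_pos: [0.4726, 0.2445, 0.274]
tcp_rot: [-179.9, -0.2, -179.9]
wrist_force: [0.4, 0.4, -0.8]
opening: 0.0275
grasp_force: 39.5
```

>>> apply_moves:
  rows:
    - [[0.1, 0.35, 0], [0, 0, 0], 0.15]
    - [[0.2, 0.7, 0], [0, 0, 0], 0.15]
    - [[0.22, 0.9, 0], [0, 0, 0], 0.15]
    - [[0.22, 0.9, 0.3], [0, 0, 0], 0.15]
    - [[0.22, 0.9, 0.6], [0, 0, 0], 0.15]
    - [[0.22, 0.9, 0.9], [0, 0, 0], 0.15]
    - [[0.22, 0.9, 0.9], [0, 0, 0], 0.15]
    - [[0.22, 0.9, 0.9], [0, 0, 0], 0.15]

```text
time: 27.1
ee_pos: [0.4514, 0.3323, 0.1852]
tcp_rot: [-179.9, -0.1, 180.0]
wrist_force: [0.1, -0.8, 0.5]
opening: 0.0268
grasp_force: 39.5
```

>>> apply_moves:
  rows:
    - [[0, 0.01, 0.25], [0, 0, 0], 0.15]
    - [[0, 0.01, 0.5], [0, 0, 0], 0.15]
    - [[0, 0.01, 0.75], [0, 0, 0], 0.15]
    - [[0, 0.01, 0.85], [0, 0, 0], 0.15]
    - [[0, 0.01, 0.9], [0, 0, 0], 0.15]
    - [[0, 0.01, 0.945], [0, 0, 0], 0.15]
    - [[0, 0.01, 0.945], [0, 0, 0], 0.15]
    - [[0, 0.01, 0.945], [0, 0, 0], 0.15]

```text
time: 27.9
ee_pos: [0.4522, 0.3339, 0.0924]
tcp_rot: [180.0, 0.1, 180.0]
wrist_force: [0.6, -0.5, 0.5]
opening: 0.0278
grasp_force: 39.5
```

>>> apply_moves:
  rows:
    - [[0, 0, 0], [0, 0, 0], 0.4]
    - [[0, 0, 0], [0, 0, 0], 0.55]
    - [[0, 0, 0], [0, 0, 0], 0.75]
    - [[0, 0, 0], [0, 0, 0], 1]
    - [[0, 0, 0], [0, 0, 0], 1]
    - [[0, 0, 0], [0, 0, 0], 1]
    - [[0, 0, 0], [0, 0, 0], 1]
    - [[0, 0, 0], [0, 0, 0], 1]
    - [[0, 0, -0.3], [0, 0, 0], 1]
    - [[0, 0, -0.6], [0, 0, 0], 1]
    - [[0, 0, -0.9], [0, 0, 0], 1]
    - [[0, 0, -1], [0, 0, 0], 1]

```text
time: 29.1
ee_pos: [0.4525, 0.3342, 0.1948]
tcp_rot: [179.9, 0.2, -180.0]
wrist_force: [0.8, 0.4, -0.1]
opening: 0.0857
grasp_force: 0.0
```

>>> apply_moves:
  rows:
    - [[0, 0, -0.4], [0, 0, 0], 1]
    - [[0, 0, -0.8], [0, 0, 0], 1]
    - [[0.4, 0.2, -1], [0, 0, 0], 1]
    - [[0.8, 0.5, -1], [0, 0, 0], 1]
    - [[1, 0.9, -1], [0, 0, 0], 1]

```text
time: 29.6
ee_pos: [0.35, 0.4238, 0.2926]
tcp_rot: [179.9, 0.1, 179.9]
wrist_force: [1.4, 1.2, -1.3]
opening: 0.0856
grasp_force: 0.0
```

>>> apply_moves:
  rows:
    - [[0.4, 0.4, 0], [0, 0, 0], 1]
    - [[0.8, 0.8, 0], [0, 0, 0], 1]
    - [[1, 1, 0], [0, 0, 0], 1]
    - [[1, 1, 0], [0, 0, 0], 1]
    - [[1, 1, 0], [0, 0, 0], 1]

```text
time: 30.1
ee_pos: [0.2511, 0.5241, 0.2904]
tcp_rot: [-179.9, -0.0, -179.9]
wrist_force: [0.3, -0.5, 0.8]
opening: 0.0851
grasp_force: 0.0
```

```bash
python3 - <<'E'
from h import *
from workcell import imaging
P={}
for n in("top","scene"):
    p,d=imaging.camera(n);c=imaging.get_calibration(n);P[n]=p;A=cloud(p,d,**c).reshape(-1,3)
    for k,c0,h in(("wide",(.5515,.295),.105),("amber",(.5517,.166),.105),("dropper",(.433,.1725),.082),("small",(.451,.3336),.066),("jar",(.566,.023),.047),("tub",(.4265,-.11),.053)):
        m=A[(np.hypot(A[:,0]-c0[0],A[:,1]-c0[1])<.035)&(A[:,2]>h-.008)]
        print(n,k,len(m),m.mean(0).round(4) if len(m) else '', m[:,2].max().round(4) if len(m) else '')
cv2.imwrite("pics/e.png",cv2.resize(np.hstack([P["top"][140:280,150:350],P["scene"][130:270,190:400]])[...,::-1],None,fx=1.9,fy=1.9,interpolation=2))
E
```

```text
top wide 172 [0.5532 0.2938 0.1087] 0.1154
top amber 155 [0.5509 0.1645 0.1085] 0.1155
top dropper 69 [0.4344 0.1713 0.0855] 0.0923
top small 39 [0.4524 0.3316 0.0681] 0.0742
top jar 369 [0.5653 0.0234 0.0509] 0.0574
top tub 623 [ 0.4267 -0.1094  0.0566] 0.0634
scene wide 134 [0.5508 0.2915 0.1069] 0.1134
scene amber 151 [0.5495 0.1622 0.1067] 0.1118
scene dropper 86 [0.4331 0.1701 0.0838] 0.0884
scene small 41 [0.4515 0.3317 0.0673] 0.0736
scene jar 400 [0.5622 0.0204 0.05  ] 0.0548
scene tub 982 [ 0.4234 -0.1123  0.0562] 0.0609
```

View pics/e.png

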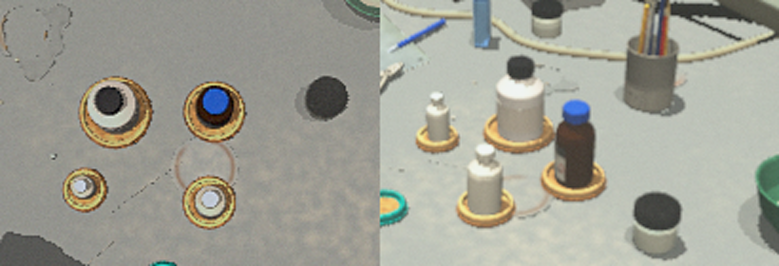

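All four bottles stand upright in their holders. Their tops read about 4–5 mm higher than at the start, as the 5 mm recess floor should give. The jar and tub haven't moved.

```bash
python3 -c "
from workcell import bot
print(bot.job_done())"
```

```text
the job is handed in; nothing more can be done
None
```

All four bottles stand upright in their matching holders, placed widest to narrowest; the jar and tub were left where they stood, and I handed the job in at about 30 s of the 99 s allowed.

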